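# Clamp the board and hold LCR tweezers at the 10 mm gap for open compensation

## Robot

A 6-joint arm with a two-finger parallel gripper is mounted at the origin on the work surface. World frame = base frame: x ahead of the robot, y to its left, z up, the work surface at z = 0. Lengths are in m, angles in rad, forces in N, time in s.
With the tool pointing down it reaches from about 0.275 to 0.975 m from the base axis. Payload 8.4 kg.
Tool frame: the origin (TCP) lies on the front face of the gripper's body, between the roots of the fingers; the fingertips stand 88 mm ahead of it and the grasp point (between the pads) lies 69 mm ahead of it; z points along the fingers, y is the direction in which the jaws open and shut (so a half turn about z gives the same grasp; the last joint's range is limited). The gripper opens to 92 mm and grips with 3 to 60 N. Pads are 20 mm wide; open, the fingers measure 128 mm over their backs; the gripper's body (75 mm by 189 mm) begins 69 mm behind the grasp point.
Start: joints at [-1.126, 0.353, 1.633, -0, 1.155, -0.002], TCP at [0.27, -0.564, 0.303] pointing down, gripper open.
Joint ranges: [-2.63, 2.63], [-0.92, 2.1], [0.06, 2.66], [-1.3, 4.44], [0, 2.69], [-3.02, 3.02]. Speed limits (rad/s): [2.22, 2.22, 2.79, 3.14, 3.14, 3.14].

## Interface

Orientations are given as a 3x3 rotation matrix whose columns are the frame's x, y, z axes.
In Python, from bench import observe, camera, camera_info, finish_job gives the robot as it stands.
- The arm moves only by the tool step_arm, never from a script. Its arguments are lists of equal length, an entry for each row: "slide": the shift along the tool's x, y, z normalised to -1 to 1, where 1 is 0.08 m, a list of three; "twist": the turn about the tool's z normalised to -1 to 1, where 1 is 0.08 rad; "grip": the closure, from 0 (fully open) to 1 (shut). In form: {"slide": [[tx, ty, tz], ...], "twist": [twist, ...], "grip": [grip, ...]}. A call has exactly 8 rows; each row shifts and turns the commanded pose from where the row before left it, along the tool's axes as they then stand; what a row does not reach is not made up. A row lasts 1/10 s, in which the tool goes at most 50 mm and 8.59 degrees, less where a joint would pass 70% of its speed; a pose out of reach is approached as far as the arm can. A call with a number of a shift or a turn outside -1 to 1 is refused whole. A call with a gripper value outside its range is refused whole. The fingers move at their own pace and stop on an object; the grip force is fixed at half the most. Time passes only in rows, so rows that do not move let the fingers close, or fill a call up. It gives the time, the measured TCP pose, the force and the opening at its end, in the units of the state.
- observe(): the state, without advancing time (a new reading comes with each control period).
- camera(name): name is "side" or "top"; returns the picture (480x640x3 uint8, red, green, blue); there is no depth.
- camera_info(name): a dict with "camera_matrix" (3x3 intrinsics, pixels), "camera_from_world" (4x4, takes a point from world to camera coordinates). Camera axes: x right, y up, looking along -z (the intrinsics and any distortion apply to the point x, -y, -z); pixel columns grow to the right and rows downward; lengths in m; the calibration is good to about 2 mm. A picture is of the moment at which its call begins. camera_info takes no time and is no camera call.
- finish_job(): hands the job in, once; it reports no verdict.
The state is a dict: "time_s": time; "joints": joint angles; "qvel": joint speeds; "tau": joint torques, N m; "ee_pos": TCP position; "tcp_rot": TCP orientation; "wrist_force": force on the tool from outside, world axes, zero at the start; "moment": the same for the moment, N m; "gripper_width": opening from 0.0 (shut) to 1.0 (fully open).
Only numpy, scipy, OpenCV 4.12 (cv2) and the standard library are available. Lean on these libraries where they do the work, as an engineer would, in place of code of your own. Each camera call takes 0.05 s, during which the arm holds its last target. There are 200 camera calls.

## Task

The LCR test tweezers are due for open compensation at the 10 mm footprint: turn the three black wing screws of the board holder clockwise to their end stops so that the board is clamped, then lift the tweezers out of their cradle and bring the tips over the white-framed footprint on the green board. Squeeze until the tips are 10 mm apart (within 2 mm), one over each of the two gold marks, just clear of the board (not touching it, no more than 15 mm above it). Keep them steady like that for a second and finish while still holding them so; leave the other things on the bench where they are.

Things in the scene. Friction and masses are not known exactly. Their poses are not given: they have to be found in the camera images.
- holder: board holder, fixed to the bench: aluminium plate 150 (x) x 164 (y), top 16 above the bench, carrying a green circuit board 84 x 92, top 18 above the bench. Origin at the centre of its underside on the bench, straight below the middle of the marked footprint; z up. It stands left or right of the cradle and may be turned up to 0.35 rad.
- wing_left (a point): black wing head of the left (holder's +y edge, 62 from the middle) captive wing screw: wing 28 long, 9 thick, 18 high, on a steel neck. This point is on the screw's axis at mid-height of the wing (47 above the bench at any start; wing from 38 to 56; the steel toe clamp below it ends 24 above the bench). The point's x axis runs along the wing, so it is pinched across y; z is up.
- screw_left (a joint): turn of the left (holder's +y edge, 62 from the middle) wing screw, rad: grows clockwise seen from above; starts 0.2 to 0.9, hard end stop (tight) at 1.6, so one grasp of under 1.5 rad does it. Friction about 0.05 N m; it stays where it is left.
- wing_right (a point): black wing head of the right (holder's -y edge, 62 from the middle) captive wing screw: wing 28 long, 9 thick, 18 high, on a steel neck. This point is on the screw's axis at mid-height of the wing (47 above the bench at any start; wing from 38 to 56; the steel toe clamp below it ends 24 above the bench). The point's x axis runs along the wing, so it is pinched across y; z is up.
- screw_right (a joint): turn of the right (holder's -y edge, 62 from the middle) wing screw, rad: grows clockwise seen from above; starts 0.2 to 0.9, hard end stop (tight) at 1.6, so one grasp of under 1.5 rad does it. Friction about 0.05 N m; it stays where it is left.
- wing_back (a point): black wing head of the far (holder's +x edge, 58 from the middle) captive wing screw: wing 28 long, 9 thick, 18 high, on a steel neck. This point is on the screw's axis at mid-height of the wing (47 above the bench at any start; wing from 38 to 56; the steel toe clamp below it ends 24 above the bench). The point's x axis runs along the wing, so it is pinched across y; z is up.
- screw_back (a joint): turn of the far (holder's +x edge, 58 from the middle) wing screw, rad: grows clockwise seen from above; starts 0.2 to 0.9, hard end stop (tight) at 1.6, so one grasp of under 1.5 rad does it. Friction about 0.05 N m; it stays where it is left.
- mark_a (a point): centre of the +y one of two gold marks (6 x 6) inside a white frame (17 x 25) in the middle of the green board, on the board's face, 18 above the bench. The marks lie 10 apart, centre to centre, along the holder's y axis.
- mark_b (a point): centre of the other (-y) gold mark, likewise
- cradle: black cradle for the tweezers, fixed to the bench, 130 x 62, two saddles; origin on the bench straight below the finger rests. x axis along the tweezers to their tips (away from the robot, turned up to 0.3 rad). Between the saddles there is free room down to 8 above the bench, 19 either way along x from the finger rests, free sideways. The tweezers lift straight up.
- tweezers: hand-held LCR test tweezers, about 75 g, 150 long, level in the cradle: beige display housing 62 x 30 x 17 at the rear (30 to 92 behind the origin), two steel arms hinged in it 80 behind the origin and spread by springs, bent tips 55 ahead of and 24 below the origin. Origin midway between the blue finger rests, at mid-height. x towards the tips, y across the arms (squeeze along y), z up.
- tweezers_grip (a point): the tweezers' origin again, as the point to grasp: midway between the two blue finger rests (each 26 long, 14 high), 48 above the bench in the cradle; the weight balances 5 to 10 behind it. Width over the finger rests W: 34.6 open, 25 at the 10 tip distance (their outer faces are then parallel), 20 with the tips shut. Squeeze per finger: about 2.3 N open, 6 N at W = 25, 8 N shut.
- tip_left (a point): lowest point of the gold tip (3 thick) of the tweezers' left (+y) arm. Both arms move alike, so the tips stay centred on the tweezers' x axis. Distance between the two tip points G against the width over the finger rests W, in mm: G = 10 + 1.69 (W - 25); open G = 26.
- tip_right (a point): lowest point of the gold tip of the tweezers' right (-y) arm
- inductor: bystander: dark square inductor 12 x 12 x 7, loose on the holder's plate at its front (-x) left corner; origin under its centre; to be left alone
- parts_tray: bystander: blue two-pocket tray 50 x 70 x 14 with small parts, on the bench 125 beyond the cradle's origin; origin under its centre; to be left alone
- cutters: bystander: side cutters with green handles, 120 x 70 x 12, lying on the bench at the left; to be left alone
- solder_spool: bystander: white solder spool, 56 diameter, 30 high, flat on the bench; to be left alone
- flux_bottle: bystander: amber bottle, 40 diameter, 85 high; to be left alone
- test_probe: bystander: red test probe, 116 long, 18 high, lying; to be left alone
Mind the look-alikes: they are no part of the job. There is more than one size of the tweezers; the job needs the smaller. Several things have the shape of the holder; the one meant has the colours described above.

How it is judged:
By the outcome, as a careful person would: the job done as asked, in the order asked, and still so for the second after the job is handed in, while the arm keeps its last pose, push and grip.
It also fails if it takes over 69 s, if anything falls off the work surface, if the arm or the gripper's body presses on something with over 40 N, if the wrist force passes 120 N, or if a joint passes its speed limit or range.

## Working session

There is one attempt and no reset: what is moved stays moved. The work goes in short steps, Python scripts to look and compute and a tool call to move; the robot and the scene stay as the last step left them, time stands still between calls to the robot, and variables do not carry over. Pictures are saved under pics/ and viewed, about 8 in all and at most 12, crops included, and the job is handed in when it is done.

Besides the shell and the picture viewer there is one more tool, called after ">>>" by a JSON object that holds its "name" and its "arguments". step_arm: Moves the arm, as the interface text tells. Scaled input: -1 to 1 covers 0.08 m each way for a shift and 0.08 rad each way for a turn. Its arguments: {"type":"object","properties":{"slide":{"type":"array","items":{"type":"array","items":{"type":"number","minimum":-1,"maximum":1}}},"twist":{"type":"array","items":{"type":"number","minimum":-1,"maximum":1}},"grip":{"type":"array","items":{"type":"number"}}},"required":["slide","twist","grip"]}

```bash
ls; mkdir -p pics; python3 - <<'E'
from bench import *
import cv2
for n in("top","side"):
    cv2.imwrite(f"pics/{n}0.png",camera(n)[:,:,::-1]); i=camera_info(n); print(n,i)
print(observe())
E
```

```text
pics
top {'camera_matrix': array([[536.2571629 ,   0.        , 315.07326112],
       [  0.        , 536.2571629 , 239.32227708],
       [  0.        ,   0.        ,   1.        ]]), 'camera_from_world': array([[ 0.00433775, -0.99996711, -0.00685258,  0.00432616],
       [ 0.9859449 ,  0.00313222,  0.16704145, -0.50681081],
       [-0.16701449, -0.00748085,  0.98592606, -1.07427471],
       [ 0.        ,  0.        ,  0.        ,  1.        ]])}
side {'camera_matrix': array([[489.76330151,   0.        , 312.17573086],
       [  0.        , 489.76330151, 244.30023652],
       [  0.        ,   0.        ,   1.        ]]), 'camera_from_world': array([[ 0.98738992, -0.15702812, -0.02008278, -0.48994799],
       [ 0.10883526,  0.58121642,  0.80643807, -0.12353316],
       [-0.11496101, -0.79845453,  0.59097743, -1.13417036],
       [ 0.        ,  0.        ,  0.        ,  1.        ]])}
{'time_s': 0.1, 'joints': array([-1.12637765e+00,  3.53593263e-01,  1.63403654e+00, -1.47283180e-05,
        1.15521965e+00, -2.38524429e-03]), 'qvel': array([ 0.00026471, -0.00035571, -0.0010651 ,  0.00026855,  0.00037208,
        0.0004398 ]), 'tau': array([-8.67437921e-04, -5.94906020e+01, -3.34931803e+01,  6.98077935e-02,
        1.83553254e-02, -5.89370779e-05]), 'ee_pos': array([ 0.26991588, -0.56334371,  0.30203967]), 'tcp_rot': array([[ 9.01830111e-01,  4.32090437e-01, -5.52505135e-04],
       [ 4.32090790e-01, -9.01829404e-01,  1.12892100e-03],
       [-1.04694062e-05, -1.25682733e-03, -9.99999210e-01]]), 'wrist_force': array([ 0.11153328, -0.21855234, -0.11648372]), 'moment': array([-0.04278544, -0.00614152, -0.05894871]), 'gripper_width': 0.9976203687553588}
```

View pics/top0.png

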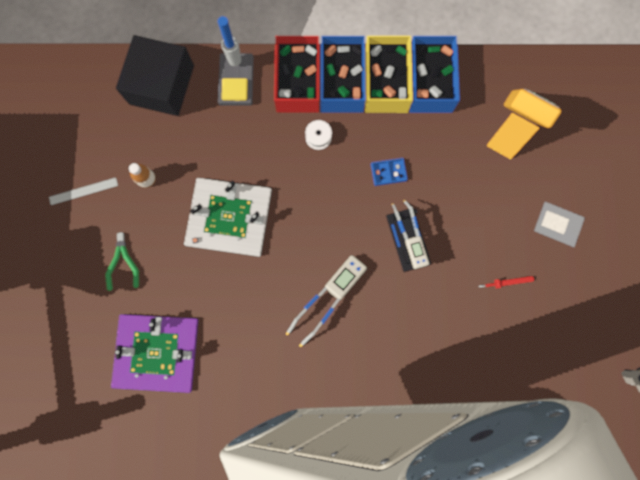

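View pics/side0.png

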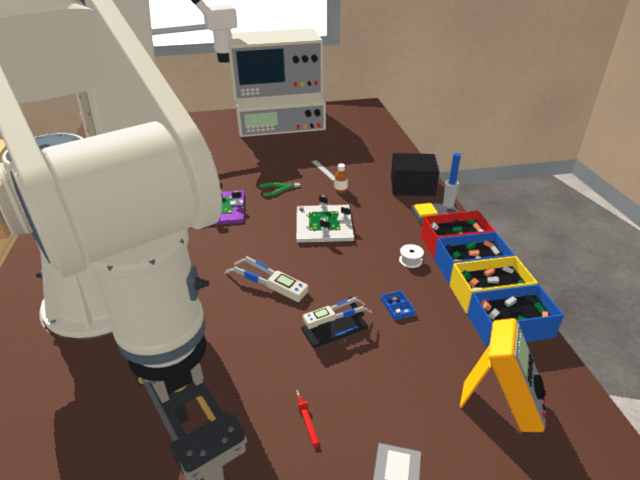

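The aluminium holder is at top (228,217). The purple one and the larger loose tweezers are look-alikes. The tweezers to use are in the black cradle at top (410,237). Next I'll zoom in.

```bash
cat > h.py <<'E'
import numpy as np, cv2
from bench import *
I={n:camera_info(n) for n in("top","side")}
def pix(n,P):
    P=np.atleast_2d(P); c=P@I[n]["camera_from_world"][:3,:3].T+I[n]["camera_from_world"][:3,3]
    K=I[n]["camera_matrix"]; return np.c_[K[0,2]+K[0,0]*c[:,0]/-c[:,2],K[1,2]-K[1,1]*c[:,1]/-c[:,2]]
def ray(n,uv):
    K=I[n]["camera_matrix"];T=I[n]["camera_from_world"]
    d=np.array([(uv[0]-K[0,2])/K[0,0],-(uv[1]-K[1,2])/K[1,1],-1.])
    return -T[:3,:3].T@T[:3,3], T[:3,:3].T@d
def onz(n,uv,z):
    o,d=ray(n,uv); return o+d*(z-o[2])/d[2]
def tri(uvt,uvs):
    A=np.zeros((3,3));b=np.zeros(3)
    for n,uv in(("top",uvt),("side",uvs)):
        o,d=ray(n,uv);d/=np.linalg.norm(d);M=np.eye(3)-np.outer(d,d);A+=M;b+=M@o
    return np.linalg.solve(A,b)
def avg(n,k=3): return np.mean([camera(n).astype(float) for _ in range(k)],0).astype(np.uint8)
def crop(im,x,y,w,h,s,step=10):
    c=cv2.resize(im[y:y+h,x:x+w],None,fx=s,fy=s,interpolation=cv2.INTER_CUBIC)[:,:,::-1].copy()
    for X in range(-x%step,w,step): cv2.putText(c,str(x+X),(X*s,9),0,.32,(0,255,255),1); cv2.line(c,(X*s,10),(X*s,16),(0,255,255),1)
    for Y in range(-y%step,h,step): cv2.putText(c,str(y+Y),(0,Y*s+4),0,.32,(0,255,255),1); cv2.line(c,(22,Y*s),(28,Y*s),(0,255,255),1)
    return c
E
python3 - <<'E'
from h import *
t=avg("top");s=avg("side"); np.save("t.npy",t);np.save("s.npy",s)
a=np.hstack([crop(t,180,170,100,75+20,4),crop(t,380,190,60,95,4)]); a=np.hstack([crop(t,178,172,100,96,5),crop(t,380,190,60,96,5)])
b=np.hstack([crop(s,290,190,70,56,5,),crop(s,295,290,90,56,5)])
cv2.imwrite("pics/a.png",a);cv2.imwrite("pics/b.png",b);print(a.shape,b.shape)
E
```

```text
(480, 800, 3) (280, 800, 3)
```

View pics/a.png

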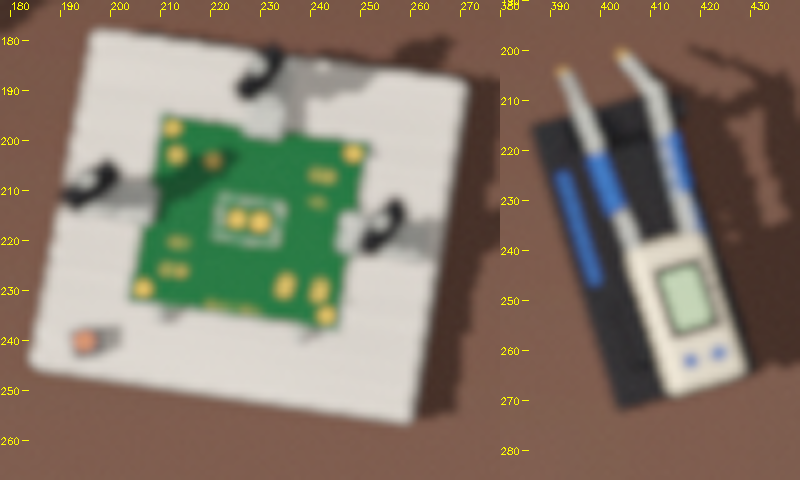

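View pics/b.png

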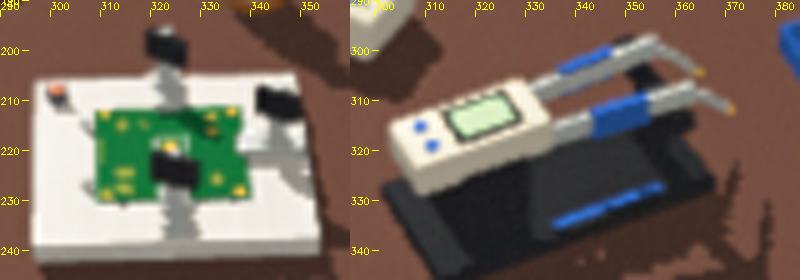

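```bash
cat > m.py <<'E'
from h import *
t=np.load("t.npy");s=np.load("s.npy")
def roi(n,im,x,y,w,h,f):
    m=np.zeros(im.shape[:2],np.uint8); hsv=cv2.cvtColor(im,cv2.COLOR_RGB2HSV).astype(int)
    m[y:y+h,x:x+w]=f(*[hsv[y:y+h,x:x+w,k] for k in range(3)]);return m
def big(m,k=1):
    c=sorted(cv2.findContours(m,0,1)[0],key=cv2.contourArea)[::-1]; return c[:k]
# board
g=roi("top",t,180,170,100,96,lambda h,s,v:((h>45)&(h<90)&(s>90)))
c=cv2.minAreaRect(cv2.convexHull(big(g)[0])); print("board px",c)
q=np.array([onz("top",p,.018) for p in cv2.boxPoints(c)]);print("board corners",q.round(4),"centre",q.mean(0).round(4),[np.linalg.norm(q[i]-q[i-1]).round(4) for i in range(4)])
for i in range(4): d=q[i]-q[i-1]; print("edge ang",np.degrees(np.arctan2(d[1],d[0])).round(2))
w=roi("top",t,175,170,105,96,lambda h,s,v:((s<50)&(v>130)))
hull=cv2.convexHull(np.vstack(big(w)));c=cv2.minAreaRect(hull)
q=np.array([onz("top",p,.016) for p in cv2.boxPoints(c)]);print("plate centre",q.mean(0).round(4),[np.linalg.norm(q[i]-q[i-1]).round(4) for i in range(4)])
for i in range(4): d=q[i]-q[i-1]; print("edge ang",np.degrees(np.arctan2(d[1],d[0])).round(2))
go=roi("top",t,220,210,14,12,lambda h,s,v:((h>12)&(h<35)&(s>90)&(v>130)))
ys,xs=np.nonzero(go);print("gold",len(xs),xs.mean(),ys.mean(),onz("top",(xs.mean(),ys.mean()),.018).round(4))
W={"L":((188,198,18,18),(315+20,200,20,20)),"B":((222,178,16,14),None),"R":((246,207,15,16),None)}
for k,r in {"L":(186,200,18,15),"B":(222,178,16,15),"R":(247,208,14,15)}.items():
    m=roi("top",t,*r,lambda h,s,v:v<75); ys,xs=np.nonzero(m)
    P=np.array([onz("top",p,.05)[:2] for p in zip(xs,ys)]);C=P.mean(0);e,V=np.linalg.eigh(np.cov((P-C).T))
    print("wing",k,len(xs),xs.mean().round(1),ys.mean().round(1),C.round(4),"ang",np.degrees(np.arctan2(V[1,1],V[0,1])).round(1),np.sqrt(12*e).round(4))
for k,r in {"B":(338,202,16,14),"L":(316,192,13,13),"R":(316,217,18,12)}.items():
    m=roi("side",s,*r,lambda h,s,v:v<75); ys,xs=np.nonzero(m);print("side",k,len(xs),xs.mean().round(1),ys.mean().round(1), big(m)[0].reshape(-1,2).min(0),big(m)[0].reshape(-1,2).max(0))
E
python3 m.py
```

```text
board px ((227.3086395263672, 215.8874053955078), (40.54715347290039, 36.37971115112305), 7.853313446044922)
board corners [[0.528  0.2424 0.018 ]
 [0.6072 0.2347 0.018 ]
 [0.5952 0.1475 0.018 ]
 [0.5162 0.1561 0.018 ]] centre [0.5616 0.1952 0.018 ] [np.float64(0.0871), np.float64(0.0796), np.float64(0.0881), np.float64(0.0794)]
edge ang 82.24
edge ang -5.54
edge ang -97.88
edge ang 173.74
plate centre [0.5612 0.1962 0.016 ] [np.float64(0.1692), np.float64(0.154), np.float64(0.1729), np.float64(0.1532)]
edge ang 82.02
edge ang -5.47
edge ang -98.21
edge ang 173.13
gold 31 227.51612903225808 215.80645161290323 [0.5616 0.1947 0.018 ]
wing L 30 196.0 209.2 [0.5686 0.2556] ang 122.8 [0.008  0.0244]
wing B 29 230.6 185.9 [0.6191 0.1847] ang 145.4 [0.0083 0.0259]
wing R 20 254.2 217.8 [0.5508 0.1332] ang 142.7 [0.0073 0.024 ]
side B 51 346.4 209.7 [341 208] [350 213]
side L 44 322.5 199.1 [319 196] [326 202]
side R 56 324.6 223.7 [320 220] [329 227]
```

```bash
cat > plan.py <<'E'
from h import *
def plan(x,y,z,psi,g,n=None,extra=0,minrows=1):
    o=observe();R=o["tcp_rot"];p=o["ee_pos"].copy();a=np.arctan2(R[1,0],R[0,0]);t=np.array([x,y,z])
    n=n or max(minrows,int(np.ceil(max(abs(psi-a)/.08,np.linalg.norm(t-p)/.042))));N=-(-n//8)*8
    S=[];T=[]
    for k in range(n):
        r=n-k; X=np.array([np.cos(a),np.sin(a),0]);Y=np.array([np.sin(a),-np.cos(a),0]);Z=np.array([0,0,-1.])
        B=np.c_[X,Y,Z]; s=np.round(B.T@((t-p)/r)/.08,2);w=round(np.clip((a-psi)/r/.08,-1,1),2)
        p=p+B@s*.08;a-=w*.08;S.append(s.tolist());T.append(float(w))
    S+=[[0,0,0]]*(N-n);T+=[0]*(N-n)
    print("from",o["ee_pos"].round(4),"t",o["time_s"],"n",n,"end",p.round(4),round(a,3))
    for i in range(0,N,8): print('{"slide":',S[i:i+8],', "twist":',T[i:i+8],', "grip":',[g]*8,'}')
E
python3 -c "
from plan import *
plan(.569,.2565,.20,2.143,.55)"
```

```text
from [ 0.27   -0.5636  0.3026] t 0.4 n 22 end [0.569  0.2564 0.2002] 2.143
{"slide": [[0.35, -0.35, 0.06], [0.38, -0.32, 0.06], [0.4, -0.29, 0.06], [0.42, -0.26, 0.06], [0.44, -0.22, 0.06], [0.46, -0.19, 0.06], [0.47, -0.15, 0.06], [0.48, -0.12, 0.06]] , "twist": [-0.96, -0.96, -0.96, -0.96, -0.96, -0.96, -0.97, -0.96] , "grip": [0.55, 0.55, 0.55, 0.55, 0.55, 0.55, 0.55, 0.55] }
{"slide": [[0.49, -0.08, 0.06], [0.5, -0.04, 0.06], [0.5, -0.0, 0.06], [0.49, 0.04, 0.06], [0.49, 0.07, 0.06], [0.48, 0.11, 0.06], [0.47, 0.15, 0.06], [0.46, 0.19, 0.05]] , "twist": [-0.97, -0.96, -0.97, -0.96, -0.97, -0.96, -0.97, -0.96] , "grip": [0.55, 0.55, 0.55, 0.55, 0.55, 0.55, 0.55, 0.55] }
{"slide": [[0.45, 0.22, 0.06], [0.43, 0.26, 0.05], [0.4, 0.29, 0.06], [0.38, 0.32, 0.05], [0.36, 0.34, 0.06], [0.33, 0.37, 0.05], [0, 0, 0], [0, 0, 0]] , "twist": [-0.97, -0.96, -0.97, -0.96, -0.97, -0.96, 0, 0] , "grip": [0.55, 0.55, 0.55, 0.55, 0.55, 0.55, 0.55, 0.55] }
```

>>> {"name": "step_arm", "arguments": {"slide": [[0.35,-0.35,0.06],[0.38,-0.32,0.06],[0.4,-0.29,0.06],[0.42,-0.26,0.06],[0.44,-0.22,0.06],[0.46,-0.19,0.06],[0.47,-0.15,0.06],[0.48,-0.12,0.06]], "twist": [-0.96,-0.96,-0.96,-0.96,-0.96,-0.96,-0.97,-0.96], "grip": [0.55,0.55,0.55,0.55,0.55,0.55,0.55,0.55]}}

```text
time_s: 1.2
ee_pos: [0.3776, -0.2643, 0.2643]
tcp_rot: [[0.485, 0.875, 0.001], [0.875, -0.485, -0.0], [-0.0, 0.001, -1.0]]
wrist_force: [0.8, 0.1, -0.9]
gripper_width: 0.448
```

>>> {"name": "step_arm", "arguments": {"slide": [[0.49,-0.08,0.06],[0.5,-0.04,0.06],[0.5,0,0.06],[0.49,0.04,0.06],[0.49,0.07,0.06],[0.48,0.11,0.06],[0.47,0.15,0.06],[0.46,0.19,0.05]], "twist": [-0.97,-0.96,-0.97,-0.96,-0.97,-0.96,-0.97,-0.96], "grip": [0.55,0.55,0.55,0.55,0.55,0.55,0.55,0.55]}}

```text
time_s: 2.0
ee_pos: [0.487, 0.0339, 0.2266]
tcp_rot: [[-0.112, 0.994, 0.0], [0.994, 0.112, -0.0], [-0.0, 0.0, -1.0]]
wrist_force: [0.6, -0.3, 0.2]
gripper_width: 0.452
```

>>> {"name": "step_arm", "arguments": {"slide": [[0.45,0.22,0.06],[0.43,0.26,0.05],[0.4,0.29,0.06],[0.38,0.32,0.05],[0.36,0.34,0.06],[0.33,0.37,0.05],[0,0,0],[0,0,0]], "twist": [-0.97,-0.96,-0.97,-0.96,-0.97,-0.96,0,0], "grip": [0.55,0.55,0.55,0.55,0.55,0.55,0.55,0.55]}}

```text
time_s: 2.8
ee_pos: [0.5688, 0.2568, 0.1998]
tcp_rot: [[-0.542, 0.84, -0.001], [0.84, 0.542, -0.001], [-0.0, -0.001, -1.0]]
wrist_force: [-0.6, -0.2, 0.3]
gripper_width: 0.452
```

```bash
python3 -c "
from plan import *
o=observe();print(o['joints'],o['gripper_width'])
plan(.569,.2565,.119,2.143,.55)"
```

```text
[ 4.21812333e-01  4.61597160e-01  1.72027315e+00 -2.58292727e-04
  9.60612330e-01 -1.50808974e-01] 0.4523195030226904
from [0.5688 0.2568 0.1998] t 2.8 n 2 end [0.5688 0.2568 0.119 ] 2.143
{"slide": [[-0.0, 0.0, 0.51], [-0.0, 0.0, 0.5], [0, 0, 0], [0, 0, 0], [0, 0, 0], [0, 0, 0], [0, 0, 0], [0, 0, 0]] , "twist": [0.0, 0.01, 0, 0, 0, 0, 0, 0] , "grip": [0.55, 0.55, 0.55, 0.55, 0.55, 0.55, 0.55, 0.55] }
```

>>> {"name": "step_arm", "arguments": {"slide": [[0,0,0.25],[0,0,0.25],[0,0,0.25],[0,0,0.26],[0,0,0],[0,0,0],[0,0,0],[0,0,0]], "twist": [0,0,0,0,0,0,0,0], "grip": [0.55,0.55,0.55,0.55,1,1,1,1]}}

```text
time_s: 3.6
ee_pos: [0.5703, 0.2566, 0.121]
tcp_rot: [[-0.541, 0.841, 0.003], [0.841, 0.541, 0.001], [-0.001, 0.004, -1.0]]
wrist_force: [8.6, 3.1, -4.2]
gripper_width: 0.125
```

```bash
python3 - <<'E'
from h import *
o=observe();print(o['wrist_force'],o['moment'],o['gripper_width']*92)
t=camera("top");s=camera("side")
cv2.imwrite("pics/c.png",np.hstack([crop(t,160,165,80,80,5),crop(s,290,170,75,80,5)]))
E
```

```text
[ 8.64287406  3.11222313 -4.18334344] [ 0.48357678 -1.80761008  0.01711358] 11.530814195986245
```

View pics/c.png

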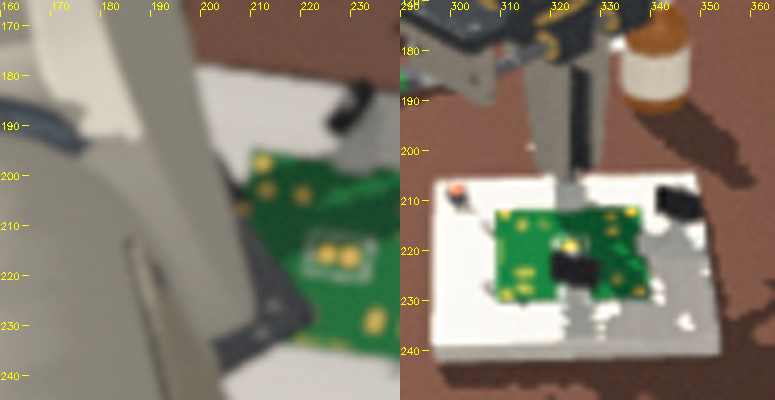

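The side view shows the fingers enclosing the left wing; top (230,186) shows the back wing still clear. The opening is 11.5 mm, which fits a 9 mm wing, so I'll turn it.

>>> {"name": "step_arm", "arguments": {"slide": [[0,0,0],[0,0,0],[0,0,0],[0,0,0],[0,0,0],[0,0,0],[0,0,0],[0,0,0]], "twist": [0,0,1,1,1,1,1,1], "grip": [1,1,1,1,1,1,1,1]}}

```text
time_s: 4.5
ee_pos: [0.5702, 0.2567, 0.1209]
tcp_rot: [[-0.089, 0.996, 0.003], [0.996, 0.089, 0.001], [0.001, 0.003, -1.0]]
wrist_force: [2.9, -1.5, 5.7]
gripper_width: 0.101
```

```bash
cat > st.py <<'E'
from h import *
o=observe();R=o['tcp_rot'];print(o['time_s'],o['ee_pos'].round(4),'F',o['wrist_force'].round(1),'M',o['moment'].round(2),'W',o['gripper_width']*92,'psi',np.arctan2(R[1,0],R[0,0]).round(4),'j6',o['joints'][5])
E
python3 st.py
```

```text
4.5 [0.5702 0.2567 0.1209] F [ 2.9 -1.5  5.7] M [-0.16 -0.52  0.01] W 9.323716622941532 psi 1.6597 j6 0.33217484897539706
```

>>> {"name": "step_arm", "arguments": {"slide": [[0,0,0],[0,0,0],[0,0,0],[0,0,0],[0,0,0],[0,0,0],[0,0,0],[0,0,0]], "twist": [1,1,1,1,0,0,0,0], "grip": [1,1,1,1,1,1,1,1]}}

```text
time_s: 5.3
ee_pos: [0.5698, 0.2567, 0.1209]
tcp_rot: [[0.226, 0.974, 0.002], [0.974, -0.226, 0.001], [0.001, 0.002, -1.0]]
wrist_force: [1.8, -0.4, 5.1]
gripper_width: 0.106
```

```bash
python3 st.py
```

```text
5.3 [0.5698 0.2567 0.1209] F [ 1.8 -0.4  5.1] M [-0.11 -0.29  0.16] W 9.748662442021473 psi 1.3432 j6 0.6487217723676825
```

>>> {"name": "step_arm", "arguments": {"slide": [[0,0,0],[0,0,0],[0,0,0],[0,0,0],[0,0,0],[0,0,0],[0,0,0],[0,0,0]], "twist": [0.8,0,0,0,0,0,0,0], "grip": [1,1,1,1,1,1,1,1]}}

```text
time_s: 6.1
ee_pos: [0.5698, 0.2567, 0.1209]
tcp_rot: [[0.287, 0.958, 0.002], [0.958, -0.287, 0.0], [0.001, 0.002, -1.0]]
wrist_force: [0.9, -0.9, 5.3]
gripper_width: 0.11
```

```bash
python3 st.py
```

```text
6.1 [0.5698 0.2567 0.1209] F [ 0.9 -0.9  5.3] M [-0.08 -0.2   0.49] W 10.134193362375875 psi 1.2798 j6 0.7123156570264001
```

>>> {"name": "step_arm", "arguments": {"slide": [[0,0,0],[0,0,0],[0,0,0],[0,0,-0.3],[0,0,-0.3],[0,0,0],[0,0,0],[0,0,0]], "twist": [0,0,0,0,0,-1,-1,-1], "grip": [0.55,0.55,0.55,0.55,0.55,0.55,0.55,0.55]}}

```text
time_s: 6.9
ee_pos: [0.5688, 0.2563, 0.1676]
tcp_rot: [[0.049, 0.999, -0.0], [0.999, -0.049, -0.0], [-0.0, -0.0, -1.0]]
wrist_force: [0.2, 0.6, -0.2]
gripper_width: 0.448
```

```bash
python3 st.py; python3 -c "
from plan import *
plan(.62,.188,.165,2.538,.55)"
```

```text
6.9 [0.5688 0.2563 0.1676] F [ 0.2  0.6 -0.2] M [-0.03 -0.06  0.02] W 41.25907891239505 psi 1.522 j6 0.4696260831730122
from [0.5688 0.2563 0.1676] t 6.9 n 13 end [0.6201 0.1876 0.1652] 2.538
{"slide": [[-0.06, 0.05, 0.0], [-0.07, 0.05, 0.0], [-0.07, 0.04, 0.0], [-0.07, 0.04, 0.0], [-0.08, 0.03, 0.0], [-0.08, 0.02, 0.0], [-0.08, 0.02, 0.0], [-0.08, 0.01, 0.01]] , "twist": [-0.98, -0.98, -0.98, -0.98, -0.98, -0.97, -0.98, -0.97] , "grip": [0.55, 0.55, 0.55, 0.55, 0.55, 0.55, 0.55, 0.55] }
{"slide": [[-0.08, 0.01, 0.0], [-0.08, -0.0, 0.01], [-0.08, -0.01, 0.0], [-0.08, -0.01, 0.01], [-0.09, -0.03, 0.0], [0, 0, 0], [0, 0, 0], [0, 0, 0]] , "twist": [-0.98, -0.97, -0.98, -0.97, -0.98, 0, 0, 0] , "grip": [0.55, 0.55, 0.55, 0.55, 0.55, 0.55, 0.55, 0.55] }
```

>>> {"name": "step_arm", "arguments": {"slide": [[-0.06,0.05,0],[-0.07,0.05,0],[-0.07,0.04,0],[-0.07,0.04,0],[-0.08,0.03,0],[-0.08,0.02,0],[-0.08,0.02,0],[-0.08,0.01,0.01]], "twist": [-0.98,-0.98,-0.98,-0.98,-0.98,-0.97,-0.98,-0.97], "grip": [0.55,0.55,0.55,0.55,0.55,0.55,0.55,0.55]}}

```text
time_s: 7.7
ee_pos: [0.6002, 0.2139, 0.1665]
tcp_rot: [[-0.545, 0.838, -0.001], [0.838, 0.545, -0.0], [0.0, -0.001, -1.0]]
wrist_force: [-0.2, -0.8, -0.4]
gripper_width: 0.452
```

>>> {"name": "step_arm", "arguments": {"slide": [[-0.08,0.01,0],[-0.08,0,0.01],[-0.08,-0.01,0],[-0.08,-0.01,0.01],[-0.09,-0.03,0],[0,0,0.2],[0,0,0.2],[0,0,0.15]], "twist": [-0.98,-0.97,-0.98,-0.97,-0.98,0,0,0], "grip": [0.55,0.55,0.55,0.55,0.55,0.55,0.55,0.55]}}

```text
time_s: 8.5
ee_pos: [0.619, 0.1874, 0.1186]
tcp_rot: [[-0.821, 0.572, -0.002], [0.572, 0.821, -0.001], [0.002, -0.002, -1.0]]
wrist_force: [0.1, -0.4, 0.5]
gripper_width: 0.447
```

>>> {"name": "step_arm", "arguments": {"slide": [[0,0,0],[0,0,0],[0,0,0],[0,0,0],[0,0,0],[0,0,0],[0,0,0],[0,0,0]], "twist": [0,0,0,0,0,0,1,1], "grip": [1,1,1,1,1,1,1,1]}}

```text
time_s: 9.3
ee_pos: [0.6204, 0.1874, 0.1217]
tcp_rot: [[-0.718, 0.696, 0.001], [0.696, 0.718, -0.0], [-0.0, 0.0, -1.0]]
wrist_force: [-0.3, -1.3, 2.9]
gripper_width: 0.095
```

```bash
python3 st.py
```

```text
9.3 [0.6204 0.1874 0.1217] F [-0.3 -1.3  2.9] M [-0.27  0.01  0.  ] W 8.76278279894647 psi 2.3718 j6 -0.5096788885839466
```

>>> {"name": "step_arm", "arguments": {"slide": [[0,0,0],[0,0,0],[0,0,0],[0,0,0],[0,0,0],[0,0,0],[0,0,0],[0,0,0]], "twist": [1,1,1,1,1,1,1,1], "grip": [1,1,1,1,1,1,1,1]}}

```text
time_s: 10.1
ee_pos: [0.6195, 0.187, 0.1216]
tcp_rot: [[-0.16, 0.987, -0.001], [0.987, 0.16, -0.001], [-0.001, -0.001, -1.0]]
wrist_force: [-3.8, -3.0, 7.2]
gripper_width: 0.101
```

>>> {"name": "step_arm", "arguments": {"slide": [[0,0,0],[0,0,0],[0,0,0],[0,0,0],[0,0,0],[0,0,0],[0,0,0],[0,0,0]], "twist": [1,1,1,1,1,0.5,0,0], "grip": [1,1,1,1,1,1,1,1]}}

```text
time_s: 10.9
ee_pos: [0.619, 0.1871, 0.1215]
tcp_rot: [[0.271, 0.962, -0.003], [0.962, -0.271, -0.001], [-0.002, -0.002, -1.0]]
wrist_force: [-5.7, -1.7, 8.0]
gripper_width: 0.108
```

```bash
python3 st.py
```

```text
10.9 [0.619  0.1871 0.1215] F [-5.7 -1.7  8. ] M [-0.47  1.07  0.56] W 9.891395484509422 psi 1.2959 j6 0.5666425458462699
```

>>> {"name": "step_arm", "arguments": {"slide": [[0,0,0],[0,0,0],[0,0,0],[0,0,-0.3],[0,0,-0.3],[0,0,0],[0,0,0],[0,0,0]], "twist": [0,0,0,0,0,-1,-1,-1], "grip": [0.55,0.55,0.55,0.55,0.55,0.55,0.55,0.55]}}

```text
time_s: 11.7
ee_pos: [0.6204, 0.1876, 0.1694]
tcp_rot: [[0.033, 0.999, 0.001], [0.999, -0.033, 0.0], [0.0, 0.001, -1.0]]
wrist_force: [-0.8, 0.7, 0.0]
gripper_width: 0.453
```

```bash
python3 st.py; python3 -c "
from plan import *
plan(.5545,.1335,.165,2.49,.55,n=13)"
```

```text
11.7 [0.6204 0.1876 0.1694] F [-0.8  0.7  0. ] M [-0.02 -0.11 -0.04] W 41.67560083495187 psi 1.5381 j6 0.3239907721867618
from [0.6204 0.1876 0.1694] t 11.7 n 13 end [0.5545 0.1337 0.1654] 2.49
{"slide": [[-0.05, -0.06, 0.0], [-0.05, -0.07, 0.0], [-0.04, -0.07, 0.0], [-0.04, -0.07, 0.01], [-0.03, -0.07, 0.0], [-0.03, -0.08, 0.01], [-0.02, -0.08, 0.0], [-0.02, -0.08, 0.01]] , "twist": [-0.92, -0.91, -0.92, -0.91, -0.92, -0.91, -0.92, -0.91] , "grip": [0.55, 0.55, 0.55, 0.55, 0.55, 0.55, 0.55, 0.55] }
{"slide": [[-0.01, -0.08, 0.0], [-0.01, -0.08, 0.01], [-0.0, -0.08, 0.0], [0.01, -0.09, 0.01], [0.01, -0.08, 0.0], [0, 0, 0], [0, 0, 0], [0, 0, 0]] , "twist": [-0.92, -0.91, -0.92, -0.91, -0.92, 0, 0, 0] , "grip": [0.55, 0.55, 0.55, 0.55, 0.55, 0.55, 0.55, 0.55] }
```

>>> {"name": "step_arm", "arguments": {"slide": [[-0.05,-0.06,0],[-0.05,-0.07,0],[-0.04,-0.07,0],[-0.04,-0.07,0.01],[-0.03,-0.07,0],[-0.03,-0.08,0.01],[-0.02,-0.08,0],[-0.02,-0.08,0.01]], "twist": [-0.92,-0.91,-0.92,-0.91,-0.92,-0.91,-0.92,-0.91], "grip": [0.55,0.55,0.55,0.55,0.55,0.55,0.55,0.55]}}

```text
time_s: 12.5
ee_pos: [0.5793, 0.1549, 0.1667]
tcp_rot: [[-0.525, 0.851, 0.0], [0.851, 0.525, 0.0], [-0.0, 0.0, -1.0]]
wrist_force: [-0.4, -0.0, -0.1]
gripper_width: 0.45
```

>>> {"name": "step_arm", "arguments": {"slide": [[-0.01,-0.08,0],[-0.01,-0.08,0.01],[0,-0.08,0],[0.01,-0.09,0.01],[0.01,-0.08,0],[0,0,0.2],[0,0,0.2],[0,0,0.15]], "twist": [-0.92,-0.91,-0.92,-0.91,-0.92,0,0,0], "grip": [0.55,0.55,0.55,0.55,0.55,0.55,0.55,0.55]}}

```text
time_s: 13.3
ee_pos: [0.554, 0.1338, 0.1204]
tcp_rot: [[-0.793, 0.609, -0.0], [0.609, 0.793, 0.0], [0.0, 0.0, -1.0]]
wrist_force: [-0.1, 0.6, 0.1]
gripper_width: 0.449
```

>>> {"name": "step_arm", "arguments": {"slide": [[0,0,0],[0,0,0],[0,0,0],[0,0,0],[0,0,0],[0,0,0],[0,0,0],[0,0,0]], "twist": [0,0,0,0,0,0,1,1], "grip": [1,1,1,1,1,1,1,1]}}

```text
time_s: 14.1
ee_pos: [0.5544, 0.1338, 0.1217]
tcp_rot: [[-0.684, 0.73, 0.001], [0.73, 0.684, -0.0], [-0.001, 0.001, -1.0]]
wrist_force: [-1.0, -2.0, 5.6]
gripper_width: 0.095
```

```bash
python3 st.py
```

```text
14.1 [0.5544 0.1338 0.1217] F [-1.  -2.   5.6] M [-0.26  0.05  0.03] W 8.718565140560768 psi 2.3239 j6 -0.5184983381368999
```

1.02 rad should remain to ψ = 1.30.

>>> {"name": "step_arm", "arguments": {"slide": [[0,0,0],[0,0,0],[0,0,0],[0,0,0],[0,0,0],[0,0,0],[0,0,0],[0,0,0]], "twist": [1,1,1,1,1,1,1,1], "grip": [1,1,1,1,1,1,1,1]}}

```text
time_s: 14.9
ee_pos: [0.5534, 0.1334, 0.1216]
tcp_rot: [[-0.113, 0.994, -0.002], [0.994, 0.113, -0.001], [-0.001, -0.002, -1.0]]
wrist_force: [-4.7, -3.0, 9.8]
gripper_width: 0.092
```

>>> {"name": "step_arm", "arguments": {"slide": [[0,0,0],[0,0,0],[0,0,0],[0,0,0],[0,0,0],[0,0,0],[0,0,0],[0,0,0]], "twist": [1,1,1,1,0.9,0,0,0], "grip": [1,1,1,1,1,1,1,1]}}

```text
time_s: 15.7
ee_pos: [0.5528, 0.1334, 0.1216]
tcp_rot: [[0.271, 0.962, -0.003], [0.962, -0.271, -0.001], [-0.002, -0.002, -1.0]]
wrist_force: [-6.3, -1.7, 11.8]
gripper_width: 0.106
```

```bash
python3 st.py
```

```text
15.7 [0.5528 0.1334 0.1216] F [-6.3 -1.7 11.8] M [-0.44  1.19  0.52] W 9.748589727100741 psi 1.296 j6 0.5096874897004307
```

>>> {"name": "step_arm", "arguments": {"slide": [[0,0,0],[0,0,0],[0,0,0],[0,0,-0.5],[0,0,-0.5],[0,0,-0.5],[0,0,-0.2],[0,0,0]], "twist": [0,0,0,0,0,1,1,1], "grip": [0.55,0.55,0.55,0.55,0.55,0.3,0.3,0.3]}}

```text
time_s: 16.5
ee_pos: [0.5556, 0.1342, 0.2603]
tcp_rot: [[0.496, 0.868, 0.005], [0.868, -0.496, 0.001], [0.004, 0.004, -1.0]]
wrist_force: [-0.3, 0.7, -1.0]
gripper_width: 0.685
```

```bash
python3 st.py; python3 - <<'E'
from h import *
t=np.load("t.npy");s=np.load("s.npy")
def cen(n,im,r,f):
    x,y,w,h=r;q=cv2.cvtColor(im[y:y+h,x:x+w],cv2.COLOR_RGB2HSV).astype(int)
    m=f(q[:,:,0],q[:,:,1],q[:,:,2]);ys,xs=np.nonzero(m);return np.array([xs.mean()+x,ys.mean()+y]),len(xs)
blue=lambda h,s,v:(h>100)&(h<130)&(s>120)
gold=lambda h,s,v:(h>10)&(h<30)&(s>110)&(v>130)
tl,a=cen("t",t,(395,219,12,16),blue);tr,b=cen("t",t,(411,214,10,23),blue)
sl,c=cen("s",s,(334,296,21,11),blue);sr,d=cen("s",s,(341,307,20,14),blue)
print(tl,a,tr,b,sl,c,sr,d)
for u,v in((tl,sl),(tr,sr)): P=tri(u,v);print("rest tri",P.round(4),"top@.053",onz("top",u,.053).round(4),"side@.048",onz("side",v,.05).round(4))
# tips (from zoomed crops)
for nm,u,v in(("L",(391,204.3),(362.5,304.3)),("R",(403,200.5),(368.5,311.5))): print("tip",nm,tri(u,v).round(4),onz("top",u,.025).round(4),onz("side",v,.025).round(4))
# housing
x,y,w,h=400,230,35,45;q=cv2.cvtColor(t[y:y+h,x:x+w],cv2.COLOR_RGB2HSV).astype(int)
m=((q[:,:,1]<90)&(q[:,:,2]>120)).astype(np.uint8);c=max(cv2.findContours(m,0,1)[0],key=cv2.contourArea)+[x,y]
r=cv2.minAreaRect(c);Q=np.array([onz("top",p,.0565) for p in cv2.boxPoints(r)]);print("housing",r,Q.mean(0).round(4))
for i in range(4):
    e=Q[i]-Q[i-1];print(np.linalg.norm(e).round(4),np.degrees(np.arctan2(e[1],e[0])).round(2))
E
```

```text
16.5 [0.5556 0.1342 0.2603] F [-0.3  0.7 -1. ] M [ 0.   -0.   -0.05] W 63.00648949860344 psi 1.0514 j6 0.753739453449081
[399.87323944 227.02816901] 71 [416.08333333 222.20833333] 24 [341.5 301.7] 20 [348.72       312.65333333] 75
rest tri [ 0.532  -0.1691  0.0536] top@.053 [ 0.5314 -0.1692  0.053 ] side@.048 [ 0.5336 -0.1653  0.05  ]
rest tri [ 0.5412 -0.2029  0.0529] top@.053 [ 0.5417 -0.203   0.053 ] side@.048 [ 0.5415 -0.2001  0.05  ]
tip L [ 0.5843 -0.1554  0.0256] [ 0.5862 -0.1556  0.025 ] [ 0.5826 -0.1552  0.025 ]
tip R [ 0.5916 -0.1809  0.0272] [ 0.5946 -0.1814  0.025 ] [ 0.5899 -0.1791  0.025 ]
housing ((415.4571533203125, 248.69773864746094), (40.65272903442383, 17.114299774169922), 72.47443389892578) [ 0.4859 -0.1995  0.0565]
0.0833 16.07
0.0356 -72.14
0.0835 -164.23
0.0351 107.67
```

```bash
python3 -c "
from plan import *
plan(.536,-.185,.19,.292,.4,n=13)"
```

```text
from [0.5556 0.1342 0.2603] t 16.5 n 13 end [ 0.5359 -0.1851  0.1899] 0.292
{"slide": [[-0.28, 0.14, 0.07], [-0.27, 0.15, 0.07], [-0.26, 0.17, 0.07], [-0.25, 0.18, 0.07], [-0.24, 0.2, 0.07], [-0.22, 0.21, 0.07], [-0.21, 0.22, 0.07], [-0.2, 0.23, 0.06]] , "twist": [0.73, 0.73, 0.73, 0.73, 0.73, 0.73, 0.73, 0.73] , "grip": [0.4, 0.4, 0.4, 0.4, 0.4, 0.4, 0.4, 0.4] }
{"slide": [[-0.18, 0.24, 0.07], [-0.17, 0.26, 0.06], [-0.16, 0.26, 0.07], [-0.14, 0.28, 0.06], [-0.12, 0.28, 0.07], [0, 0, 0], [0, 0, 0], [0, 0, 0]] , "twist": [0.73, 0.73, 0.73, 0.73, 0.73, 0, 0, 0] , "grip": [0.4, 0.4, 0.4, 0.4, 0.4, 0.4, 0.4, 0.4] }
```

>>> {"name": "step_arm", "arguments": {"slide": [[-0.28,0.14,0.07],[-0.27,0.15,0.07],[-0.26,0.17,0.07],[-0.25,0.18,0.07],[-0.24,0.2,0.07],[-0.22,0.21,0.07],[-0.21,0.22,0.07],[-0.2,0.23,0.06]], "twist": [0.73,0.73,0.73,0.73,0.73,0.73,0.73,0.73], "grip": [0.4,0.4,0.4,0.4,0.4,0.4,0.4,0.4]}}

```text
time_s: 17.3
ee_pos: [0.5424, -0.0641, 0.2127]
tcp_rot: [[0.834, 0.552, 0.0], [0.552, -0.834, 0.0], [0.0, -0.0, -1.0]]
wrist_force: [1.5, 0.3, 0.6]
gripper_width: 0.599
```

>>> {"name": "step_arm", "arguments": {"slide": [[-0.18,0.24,0.07],[-0.17,0.26,0.06],[-0.16,0.26,0.07],[-0.14,0.28,0.06],[-0.12,0.28,0.07],[0,0,0],[0,0,0],[0,0,0]], "twist": [0.73,0.73,0.73,0.73,0.73,0,0,0], "grip": [0.4,0.4,0.4,0.4,0.4,0.4,0.4,0.4]}}

```text
time_s: 18.1
ee_pos: [0.5355, -0.1848, 0.1868]
tcp_rot: [[0.956, 0.292, -0.0], [0.292, -0.956, 0.0], [0.0, -0.0, -1.0]]
wrist_force: [-1.1, 0.1, 0.5]
gripper_width: 0.601
```

```bash
python3 st.py; python3 - <<'E'
from h import *
t=avg("top",2);s=avg("side",2)
np.save("t2.npy",t);np.save("s2.npy",s)
cv2.imwrite("pics/d.png",np.hstack([crop(t,180,170,90,80,4),crop(s,290,180,90,80,4)]) )
E
```

```text
18.1 [ 0.5355 -0.1848  0.1868] F [-1.1  0.1  0.5] M [ 0.02 -0.03 -0.05] W 55.33648929206071 psi 0.2968 j6 0.9386598122313817
```

View pics/d.png

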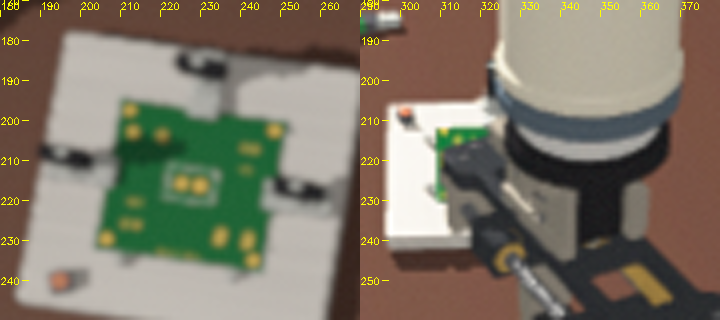

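All three wings now lie along the holder's y axis, at top (196,209), (228,186) and (254,217), and the inductor is where it was. Next I descend over the finger rests.

>>> {"name": "step_arm", "arguments": {"slide": [[0,0,0.2],[0,0,0.2],[0,0,0.2],[0,0,0.15],[0,0,0.12],[0,0,0],[0,0,0],[0,0,0]], "twist": [0,0,0,0,0,0,0,0], "grip": [0.4,0.4,0.4,0.4,0.4,0.4,0.4,0.4]}}

```text
time_s: 19.1
ee_pos: [0.5359, -0.1857, 0.1177]
tcp_rot: [[0.957, 0.291, 0.001], [0.291, -0.957, -0.0], [0.001, 0.001, -1.0]]
wrist_force: [-0.3, -0.0, -0.3]
gripper_width: 0.598
```

```bash
python3 st.py; python3 - <<'E'
from h import *
t=avg("top",2);s=avg("side",2)
cv2.imwrite("pics/e.png",np.hstack([crop(t,370,180,80,100,5),crop(s,290,270,80,100,5)]) )
E
```

```text
19.1 [ 0.5359 -0.1857  0.1177] F [-0.3 -0.  -0.3] M [ 0.08  0.05 -0.03] W 55.02028832895422 psi 0.2957 j6 0.9389222778012071
```

View pics/e.png

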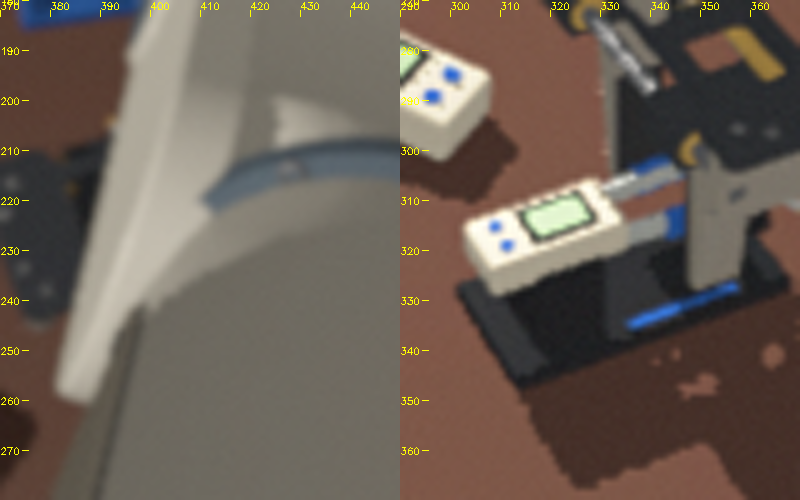

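Side view: the near finger at (352,315) sits over the rest. The arms are unobstructed between the fingers, so I'll close to W ≈ 25.

>>> {"name": "step_arm", "arguments": {"slide": [[0,0,0],[0,0,0],[0,0,0],[0,0,0],[0,0,0],[0,0,0],[0,0,0],[0,0,0]], "twist": [0,0,0,0,0,0,0,0], "grip": [0.6,0.65,0.7,0.73,0.73,0.73,0.73,0.73]}}

```text
time_s: 20.1
ee_pos: [0.5355, -0.1856, 0.1172]
tcp_rot: [[0.957, 0.291, 0.0], [0.291, -0.957, -0.0], [0.0, 0.0, -1.0]]
wrist_force: [-0.2, 0.7, 2.0]
gripper_width: 0.268
```

```bash
python3 st.py
```

```text
20.1 [ 0.5355 -0.1856  0.1172] F [-0.2  0.7  2. ] M [ 0.06 -0.07 -0.05] W 24.654893621497425 psi 0.2956 j6 0.9389227272318958
```

>>> {"name": "step_arm", "arguments": {"slide": [[0,0,-0.1],[0,0,-0.2],[0,0,-0.25],[0,0,-0.3],[0,0,-0.3],[0,0,-0.3],[0,0,-0.2],[0,0,0]], "twist": [0,0,0,0,0,0,0,0], "grip": [0.73,0.73,0.73,0.73,0.73,0.73,0.73,0.73]}}

```text
time_s: 20.9
ee_pos: [0.5364, -0.1859, 0.2517]
tcp_rot: [[0.957, 0.291, 0.004], [0.291, -0.957, -0.001], [0.003, 0.002, -1.0]]
wrist_force: [-0.3, -0.3, -1.2]
gripper_width: 0.271
```

```bash
python3 st.py; python3 - <<'E'
from plan import *
R=np.array
y=-.138; c=R([.5614,.195]); X=R([np.cos(y),np.sin(y)])
p=c-.055*X; print(p)
plan(p[0],p[1],.25,y,.73,n=14)
E
```

```text
20.9 [ 0.5364 -0.1859  0.2517] F [-0.3 -0.3 -1.2] M [-0.02  0.01 -0.01] W 24.916392291226614 psi 0.2956 j6 0.9389027925949497
[0.50692288 0.20256593]
from [ 0.5364 -0.1859  0.2517] t 20.9 n 14 end [0.5071 0.2029 0.2501] -0.138
{"slide": [[0.08, -0.34, 0.0], [0.06, -0.34, 0.0], [0.05, -0.34, 0.0], [0.04, -0.35, 0.0], [0.03, -0.35, 0.0], [0.02, -0.35, 0.0], [0.01, -0.35, 0.0], [0.0, -0.35, 0.0]] , "twist": [0.39, 0.39, 0.39, 0.39, 0.39, 0.39, 0.39, 0.38] , "grip": [0.73, 0.73, 0.73, 0.73, 0.73, 0.73, 0.73, 0.73] }
{"slide": [[-0.01, -0.35, 0.0], [-0.02, -0.35, 0.0], [-0.03, -0.34, 0.01], [-0.04, -0.34, 0.0], [-0.05, -0.34, 0.01], [-0.05, -0.35, 0.0], [0, 0, 0], [0, 0, 0]] , "twist": [0.39, 0.38, 0.39, 0.38, 0.39, 0.38, 0, 0] , "grip": [0.73, 0.73, 0.73, 0.73, 0.73, 0.73, 0.73, 0.73] }
```

>>> {"name": "step_arm", "arguments": {"slide": [[0.08,-0.34,0],[0.06,-0.34,0],[0.05,-0.34,0],[0.04,-0.35,0],[0.03,-0.35,0],[0.02,-0.35,0],[0.01,-0.35,0],[0,-0.35,0]], "twist": [0.39,0.39,0.39,0.39,0.39,0.39,0.39,0.38], "grip": [0.73,0.73,0.73,0.73,0.73,0.73,0.73,0.73]}}

```text
time_s: 21.7
ee_pos: [0.5164, 0.0381, 0.2481]
tcp_rot: [[0.999, 0.045, -0.002], [0.045, -0.999, -0.0], [-0.002, 0.0, -1.0]]
wrist_force: [-1.0, 0.0, -0.9]
gripper_width: 0.27
```

>>> {"name": "step_arm", "arguments": {"slide": [[-0.01,-0.35,0],[-0.02,-0.35,0],[-0.03,-0.34,0.01],[-0.04,-0.34,0],[-0.05,-0.34,0.01],[-0.05,-0.35,0],[0,0,0],[0,0,0]], "twist": [0.39,0.38,0.39,0.38,0.39,0.38,0,0], "grip": [0.73,0.73,0.73,0.73,0.73,0.73,0.73,0.73]}}

```text
time_s: 22.5
ee_pos: [0.5056, 0.2033, 0.2466]
tcp_rot: [[0.991, -0.136, -0.001], [-0.136, -0.991, -0.001], [-0.001, 0.001, -1.0]]
wrist_force: [0.4, -0.5, -0.1]
gripper_width: 0.272
```

>>> {"name": "step_arm", "arguments": {"slide": [[0,0,0.25],[0,0,0.25],[0,0,0.25],[0,0,0.25],[0,0,0],[0,0,0],[0,0,0],[0,0,0]], "twist": [0,0,0,0,0,0,0,0], "grip": [0.73,0.73,0.73,0.73,0.73,0.73,0.73,0.73]}}

```text
time_s: 23.3
ee_pos: [0.5068, 0.2032, 0.1686]
tcp_rot: [[0.99, -0.138, 0.002], [-0.138, -0.99, 0.001], [0.002, -0.001, -1.0]]
wrist_force: [-0.3, 0.5, -0.7]
gripper_width: 0.269
```

```bash
python3 st.py; python3 - <<'E'
from h import *
t=avg("top",2);s=avg("side",2)
np.save("t3.npy",t);np.save("s3.npy",s)
cv2.imwrite("pics/f.png",np.hstack([crop(t,185,165,80,80,5),crop(s,275,155,80,80,5)]) )
E
```

```text
23.3 [0.5068 0.2032 0.1686] F [-0.3  0.5 -0.7] M [ 0.02 -0.01  0.  ] W 24.770881856369932 psi -0.1382 j6 2.0875866879718137
```

View pics/f.png

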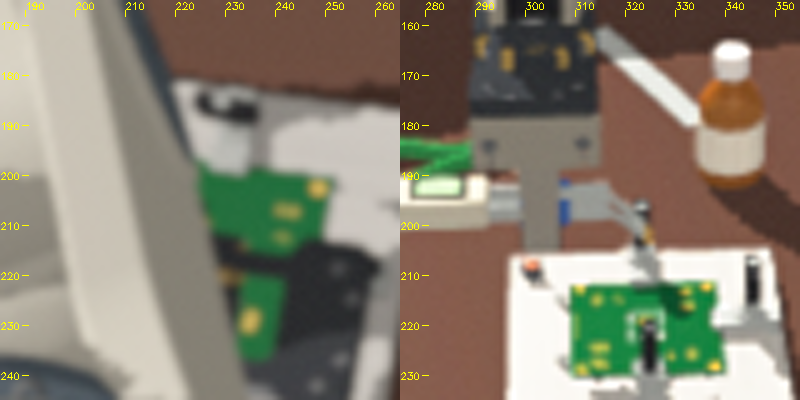

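Top view: the arm hides the tips. Side view: gold tips around (324,202), tweezers level. I'll compare predicted and measured tip and board pixels.

```bash
python3 - <<'E'
from h import *
s=np.load("s3.npy");s2=np.load("s.npy")
o=observe();R=o["tcp_rot"];p=o["ee_pos"]
for yy in(.005,-.005,0): print("tip pred",yy,pix("side",p+R@[.055,-yy,.093]).round(1))
print("rest front end pred (near)",pix("side",p+R@[.013,.0125,.069]).round(1),"finger front edge",pix("side",p+R@[.010,.0125,.088]))
y=-.138;X=np.array([np.cos(y),np.sin(y),0]);Y=np.array([-np.sin(y),np.cos(y),0]);c=np.array([.5614,.195,.018])
C=[c+a*.042*X+b*.046*Y for a,b in((-1,1),(1,1),(1,-1),(-1,-1))]
print("board pred side",pix("side",C).round(1).tolist(),"top",pix("top",C).round(1).tolist())
print("marks pred side",pix("side",[c+.005*Y,c-.005*Y]).round(1).tolist())
for n,im,r in(("side",s2,(300,200,60,40)),("top",np.load("t.npy"),(180,170,100,96))):
    x,yy,w,h=r;q=cv2.cvtColor(im[yy:yy+h,x:x+w],cv2.COLOR_RGB2HSV).astype(int)
    m=((q[:,:,0]>45)&(q[:,:,0]<90)&(q[:,:,1]>90)).astype(np.uint8);k=max(cv2.findContours(m,0,1)[0],key=cv2.contourArea)+[x,yy]
    k=cv2.convexHull(k);print(n,cv2.approxPolyDP(k,3,True).reshape(-1,2).tolist())
# gold in side now
x,yy,w,h=316,196,16,14;q=cv2.cvtColor(s[yy:yy+h,x:x+w],cv2.COLOR_RGB2HSV).astype(int)
ys,xs=np.nonzero((q[:,:,0]>10)&(q[:,:,0]<30)&(q[:,:,1]>90)&(q[:,:,2]>90));print("gold",list(zip((xs+x).tolist(),(ys+yy).tolist())))
cv2.imwrite("pics/g.png",np.hstack([crop(s,300,190,35,45,13,5)[:,:390],crop(np.load("s2.npy") if 0 else s2,305,195,30,45,13,5)]))
E
```

```text
tip pred 0.005 [[323.9 201.5]]
tip pred -0.005 [[324.1 203.5]]
tip pred 0 [[324.  202.5]]
rest front end pred (near) [[308.2 197.6]] finger front edge [[307.21203291 203.83761809]]
board pred side [[308.8, 211.9], [338.6, 211.0], [340.8, 229.5], [309.3, 230.4]] top [[202.9, 232.0], [209.7, 194.2], [251.7, 200.0], [245.3, 237.9]]
marks pred side [[324.3, 219.5], [324.4, 221.5]]
side [[337, 213], [339, 228], [309, 227], [309, 213]]
top [[215, 196], [244, 200], [249, 205], [245, 231], [240, 236], [209, 231], [206, 222], [210, 200]]
gold [(324, 200), (325, 200), (324, 201), (325, 201), (324, 202), (325, 202), (324, 203), (325, 203)]
```

View pics/g.png

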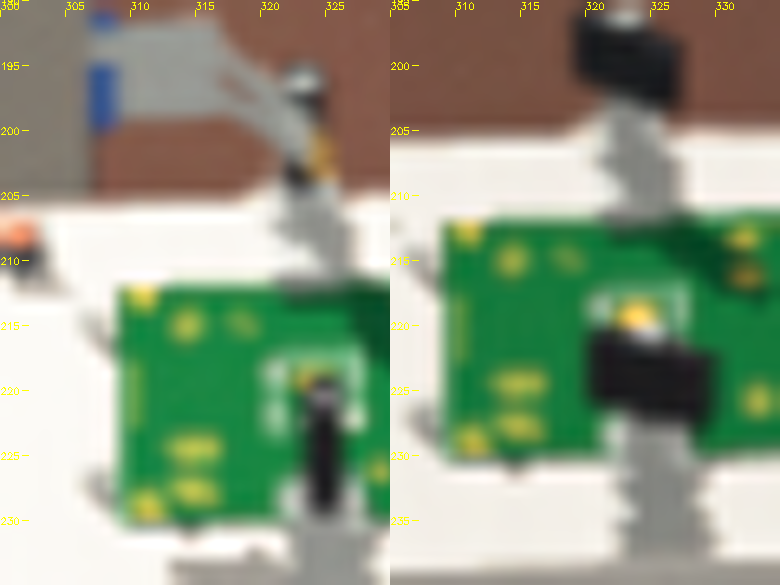

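```bash
python3 -c "
from plan import *
plan(.5048,.2028,.1185,-.138,.73,n=8)"
```

```text
from [0.5064 0.2033 0.168 ] t 23.5 n 8 end [0.5047 0.2027 0.1184] -0.138
{"slide": [[-0.0, 0.0, 0.08], [-0.0, 0.0, 0.08], [-0.0, 0.0, 0.08], [-0.0, 0.0, 0.08], [-0.0, 0.0, 0.07], [-0.01, 0.0, 0.08], [-0.0, 0.0, 0.07], [-0.01, 0.01, 0.08]] , "twist": [0.0, 0.0, 0.0, 0.0, 0.0, 0.0, 0.0, 0.0] , "grip": [0.73, 0.73, 0.73, 0.73, 0.73, 0.73, 0.73, 0.73] }
```

>>> {"name": "step_arm", "arguments": {"slide": [[-0.02,0.01,0.08],[0,0,0.1],[0,0,0.1],[0,0,0.1],[0,0,0.1],[0,0,0.07],[0,0,0.05],[0,0,0]], "twist": [0,0,0,0,0,0,0,0], "grip": [0.73,0.73,0.73,0.73,0.73,0.73,0.73,0.73]}}

```text
time_s: 24.3
ee_pos: [0.5043, 0.2025, 0.1189]
tcp_rot: [[0.99, -0.138, -0.001], [-0.138, -0.99, -0.0], [-0.001, 0.0, -1.0]]
wrist_force: [0.1, -0.0, -0.9]
gripper_width: 0.274
```

>>> {"name": "step_arm", "arguments": {"slide": [[0,0,0],[0,0,0],[0,0,0],[0,0,0],[0,0,0],[0,0,0],[0,0,0],[0,0,0]], "twist": [0,0,0,0,0,0,0,0], "grip": [0.73,0.73,0.73,0.73,0.73,0.73,0.73,0.73]}}

```text
time_s: 25.1
ee_pos: [0.5045, 0.2026, 0.1195]
tcp_rot: [[0.99, -0.138, -0.0], [-0.138, -0.99, -0.0], [-0.0, 0.0, -1.0]]
wrist_force: [-0.2, 0.4, -0.7]
gripper_width: 0.27
```

```bash
python3 st.py; python3 - <<'E'
from h import *
t=avg("top",2);s=avg("side",4)
np.save("t4.npy",t);np.save("s4.npy",s)
print(observe()['gripper_width']*92, observe()['ee_pos'])
cv2.imwrite("pics/h.png",np.hstack([crop(s,295,190,45,45,10,5),crop(t,210,190,35,45,10,5)]) )
E
```

```text
25.1 [0.5045 0.2026 0.1195] F [-0.2  0.4 -0.7] M [ 0.06 -0.01 -0.02] W 24.856289863788035 psi -0.138 j6 2.0879688933698226
25.123466965405367 [0.50453741 0.20265744 0.11947806]
```

View pics/h.png

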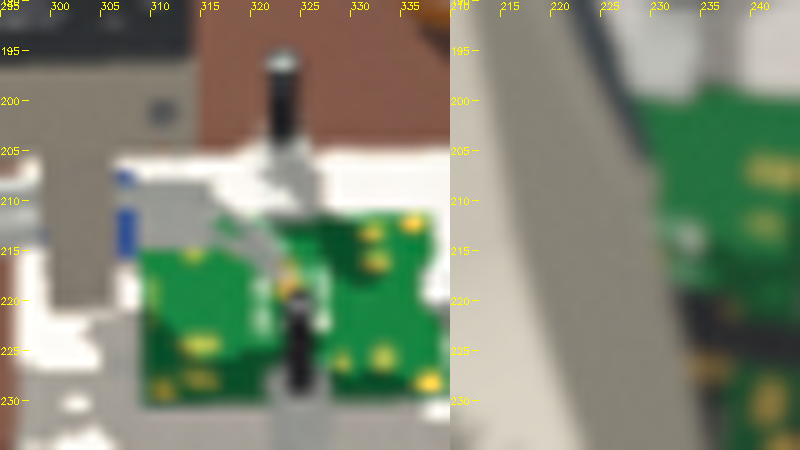

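Side view: the gold tip is at (323.5,218). It is centred in x inside the white frame, whose columns run 320.3–326.7, and sits about 8 mm above the board. The wing contacts put the footprint's y slightly larger than the camera does, so I'll nudge 0.6 mm and hold.

>>> {"name": "step_arm", "arguments": {"slide": [[0,-0.008,0],[0,0,0],[0,0,0],[0,0,0],[0,0,0],[0,0,0],[0,0,0],[0,0,0]], "twist": [0,0,0,0,0,0,0,0], "grip": [0.73,0.73,0.73,0.73,0.73,0.73,0.73,0.73]}}

```text
time_s: 26.2
ee_pos: [0.5046, 0.2033, 0.1195]
tcp_rot: [[0.99, -0.138, 0.0], [-0.138, -0.99, 0.0], [0.0, -0.0, -1.0]]
wrist_force: [-0.1, 0.1, -0.6]
gripper_width: 0.275
```

>>> {"name": "step_arm", "arguments": {"slide": [[0,0,0],[0,0,0],[0,0,0],[0,0,0],[0,0,0],[0,0,0],[0,0,0],[0,0,0]], "twist": [0,0,0,0,0,0,0,0], "grip": [0.73,0.73,0.73,0.73,0.73,0.73,0.73,0.73]}}

```text
time_s: 27.0
ee_pos: [0.5046, 0.2033, 0.1195]
tcp_rot: [[0.99, -0.138, -0.0], [-0.138, -0.99, -0.0], [-0.0, 0.0, -1.0]]
wrist_force: [-0.0, -0.3, -0.8]
gripper_width: 0.271
```

```bash
python3 st.py; python3 -c "
from bench import *
print(finish_job())"
```

```text
27.0 [0.5046 0.2033 0.1195] F [-0.  -0.3 -0.8] M [ 0.05 -0.03  0.06] W 24.927510715688758 psi -0.138 j6 2.0890157432861196
the job is handed in; nothing more can be done
None
```

The job is handed in at 27 s, with the tweezers still held over the footprint.

- **Screws:** I turned all three wing screws clockwise to their stops. The moment about the vertical rose to about 0.5 N m at each, and a later picture showed all three wings parallel along the holder's y axis.
- **Tweezers:** I lifted the smaller pair from its cradle and squeezed it to a width of 24.9 mm, which gives tips about 9.9 mm apart. By calculation the tips sit about 8 mm above the board. The wrist force stayed below 1 N, so nothing is touching.
- **Alignment along x:** the last side view showed the gold tip centred between the sides of the white frame.
- **Alignment along y:** this was not confirmed by picture. The arm blocked the top view, and the right wing hid the near tip in the side view. The camera and the wing-screw contacts disagreed by about 1 mm on the footprint's y, so I set the tips between the two. I took no picture after that last 0.6 mm shift.
- **Other things on the bench:** the inductor had not moved in the picture taken after the screws were turned. I did not check the others at the end, but the planned paths kept clear of them.

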